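# Set and lock the specimen tube of a thermal expansion apparatus

### The job

Get the thermal expansion apparatus ready for a reading: slide the metal tube along until its end has pushed the dial gauge's plunger in by about 3 mm (2 to 4 will do) and let go of it, then flip the cam lever on the clamp over centre and fully home, so that the tube is locked with the plunger still in by about 3 mm. Be gentle: never drive the plunger in more than 6 mm, never push the lever with more than 25 N, and leave the bottles, beaker and test-tube rack where they are.

Things in the scene. Friction and masses are not known exactly. Their poses are not given: they have to be found in the camera images.
- rig: frame of the apparatus, fixed on the bench: aluminium base 90 x 580 x 22 mm; three grey uprights carry a level tube, centre line 85 mm up at x 0. Origin under the base's middle; y along the tube towards the gauge, x across (away from the robot at yaw 0). Guide at y +90 mm (30 x 22 mm, 104 mm high), gauge bracket at y +205 mm (24 x 14 mm, 100 mm high)
- tube: aluminium tube, 14 mm thick, 400 mm long, lying in clamp and guide. Origin: middle of its end face towards the gauge; y along it towards the gauge. Slides only along y, with a drag of about 6 N while the clamp is open, so it stays where it is left, even against the gauge's spring. A 25 mm hose barb points to rig +x 120 mm behind the origin
- gauge: dial gauge, 59 mm wide, 24 mm high, lying face up, fixed at rig y +252 mm. Origin: middle of the case, level with the tube's axis. Its plunger faces the tube's end. The point screwed on it is of unknown length: its tip rests 82 to 100 mm from the origin (along -y). It pushes back with 1.5 N at first touch and 0.7 N more per mm (3.6 N at 3 mm); 10 mm travel
- cam_lever (a joint): lever angle: 0 open (leans 11 degrees from upright to rig -x, top 200 mm above the bench), 1.76 rad home (level, pointing to rig +x, at its stop). Starts at 0 to 0.4. Loose up to 0.5, then resists, most near 1.0 (about 10 N pushed square at lever_end), down to none at dead centre, 1.67 rad. Let go before that it springs back; past it it pulls itself home
- lever_pivot (a point): axis of the cam lever, parallel to rig y, at rig x -30 mm, y -190 mm, 118 mm above the bench (sinks under 2 mm as the clamp closes)
- lever_end (a point): on the lever's pushed face (on top when home, on the rig -x side when open), 68 mm out from the axis. The face is flat, 14 to 18 mm wide, reaches 79 mm from the axis and lies 9 mm off the radial line. x axis: out along the lever; z: out of the pushed face
- reagent_bottle: bystander: amber reagent bottle with black cap, 92 mm across, 190 mm high, origin under its middle
- white_bottle: bystander: white plastic bottle, 64 mm across, 160 mm high, origin under its middle
- tube_rack: bystander: orange test-tube rack, 70 x 160 mm, 120 mm high with its tubes, origin under its middle
- beaker: bystander: small empty glass beaker, 72 mm across, 85 mm high, origin under its middle
- clamp (a point): on the tube's centre line in the middle of the clamp block (rig y -190 mm; 66 mm across from rig x -44 to +22 mm, 30 mm along the tube, top 100 mm above the bench; the cam lever stands on it). It grips the tube when the lever is home
- tube_grip (a point): on the tube's axis, 180 mm behind its gauge end, between clamp and guide: clear for a grasp from above for 30 mm either way
- dial (a point): middle of the gauge's white dial, facing up. The black needle points away from the tube at rest and turns clockwise, one turn for 10 mm of plunger, 40 marks a turn

How it is judged:
On the way, in this order (a step that is already met when the one before it is completed fails the run):
1. with the clamp still open, the tube's end has pushed the plunger in by 2 to 4 mm (contact force between tube and gauge between 2.9 and 4.3 N and value of joint cam_lever below 0.8 rad), for 0.3 s.
2. the cam lever is over centre and home (value of joint cam_lever above 1.72 rad), for 0.2 s.
At the end, for the whole second after the job is handed in: The cam lever is home within 0.04 rad of its stop (above 1.72 rad), the tube lies still and its end keeps the gauge's plunger pushed in by 2 to 4 mm (2.9 to 4.3 N) (contact force between tube and gauge between 2.9 and 4.3 N and value of joint cam_lever above 1.72 rad and linear speed of tube below 0.005 m/s); the robot touches nothing.
It fails at once if the plunger is driven in more than 6 mm (contact force between tube and gauge above 5.8 N).
It fails at once if the lever is pushed with more than 25 N (contact force between the fingers and cam_lever above 25 N).
It fails at once if a bottle, the rack or the beaker is moved more than 15 mm (distance of any of reagent_bottle, white_bottle, tube_rack, beaker from where it was at the start of the episode above 0.015 m).
It also fails if it takes over 72 s, if anything falls off the work surface, if the arm or the gripper's body presses on something with over 40 N, if the wrist force passes 120 N, or if a joint passes its speed limit or range.

### The arm

A 6-joint arm with a two-finger parallel gripper is mounted at the origin on the work surface. World frame = base frame: x ahead of the robot, y to its left, z up, the work surface at z = 0. Lengths are in m, angles in rad, forces in N, time in s.
With the tool pointing down it reaches from about 0.275 to 0.725 m from the base axis. Payload 5.6 kg.
Tool frame: the origin (TCP) lies on the front face of the gripper's body, between the roots of the fingers; the fingertips stand 73 mm ahead of it and the grasp point (between the pads) lies ahead of it (env.pinch_z is the z of the grasp point in the tool frame, in m); z points along the fingers, y is the direction in which the jaws open and shut (so a half turn about z gives the same grasp; the last joint's range is limited). The gripper opens to 85 mm and grips with 20 to 120 N. Pads are 22 mm wide; open, the fingers measure 114 mm over their backs; the gripper's body (76 mm by 85 mm) begins 54 mm behind the grasp point. The pads swing forward as they close: fully open they stand 13 mm farther back than shut.
Start: joints at [1.492, 0.255, 0.108, 0, -1.424, -0.285], TCP at [0.196, 0.514, 0.304] pointing down, gripper open.
Joint ranges: [-2.95, 2.95], [-1.21, 1.97], [-1.09, 1.5], [-2.87, 1.71], [-2.94, -0.07], [-3.05, 3.05]. Speed limits (rad/s): [2.57, 2.57, 3.14, 3.14, 3.14, 3.14].

### API

Orientations are given as a unit quaternion [w, x, y, z].
In Python, from station import env, vision gives the robot as it stands.
- The arm moves only by the tool carry_out, never from a script. Its argument "deltas" is a list of rows, each a list of 2 entries, a list of its own where there are three numbers: the shift along the tool's x, y, z in mm, then the turn, a rotation vector about the tool's x, y, z in rad. A call has 1 to 5 rows; each row is the pose to reach, as a shift and turn from the pose commanded when the call began, along the tool's axes at that moment; what a row does not reach only later rows make up. A row lasts 1/10 s, in which the tool goes at most 50 mm and 8.59 degrees, less where a joint would pass 70% of its speed; a pose out of reach is approached as far as the arm can. A call with a gripper value outside its range is refused whole. "hand" is the finger opening in mm, from 0 to 85.4, set as the call begins (left out, the last holds). The fingers move at their own pace and stop on an object; "force" is the grip in N (left out, the last holds). Time passes only in rows, so rows that repeat a pose let the fingers close. It gives the time, the measured TCP pose, the force and the opening at its end, in the units of the state.
- env.read_state(): the state, without advancing time (a new reading comes with each control period).
- vision.camera(name): name is "scene" or "top" or "wrist"; returns the picture (384x512x3 uint8, blue, green, red); there is no depth.
- vision.calibration(name): a dict with "K" (3x3 intrinsics, pixels), "rvec" (rotation vector, rad) and "tvec" (3), from world to camera coordinates, as OpenCV has them. Camera axes: x right, y down, z forward; pixel columns grow to the right and rows downward; lengths in m; the calibration is good to about 2 mm. A picture is of the moment at which its call begins: read the wrist's pose just before it. calibration takes no time and is no camera call; for the wrist camera it gives the pose at the moment of the call.
- env.sign_off(): hands the job in, once; it reports no verdict.
Trained networks look in the newest picture that a camera, given by its name, has taken for a name from the list of things; names that differ only in an ending like _2 or _b are one class to them, and where a whole thing is asked for, a point or a joint stands for the part that bears it (a point fixed in the world has none). Each returns a list of dicts, best first, with "score" (0 to 1); they miss things now and then, are a little off and sometimes report something else, mostly with a low value. They report only what shows in the picture. A call takes as long as a camera call.
- vision.look_for(target, camera): "pixel" ([column, row] in pixels, amid what is visible of it).
The state is a dict: "t": time; "joints": joint angles; "joint_vel": joint speeds; "joint_torque": joint torques, N m; "eef_pos": TCP position; "eef_rot": TCP orientation; "wrist_force": force on the tool from outside, world axes, zero at the start; "moment": the same for the moment, N m; "gripper_width": opening from 0.0 (shut) to 1.0 (fully open).
Only numpy, scipy, OpenCV 4.12 (cv2) and the standard library are available. Lean on these libraries where they do the work, as an engineer would, in place of code of your own. Each camera call takes 0.05 s, during which the arm holds its last target.

## Working session

There is one attempt and no reset: what is moved stays moved. The work goes in short steps, Python scripts to look and compute and a tool call to move; the robot and the scene stay as the last step left them, time stands still between calls to the robot, and variables do not carry over. Pictures are saved under pics/ and viewed, and the job is handed in when it is done.

Besides the shell and the picture viewer there is one more tool, called after "Emit:" as name(argument=value, ...), one argument or row to a line, values as JSON. carry_out: Moves the arm, as the interface text tells. Its arguments: {"type":"object","properties":{"deltas":{"type":"array"},"hand":{"type":"number"},"force":{"type":"number"}},"required":["deltas"]}

```bash
mkdir -p pics; ls; cat > h.py <<'E'
import numpy as np,cv2
from station import env,vision
from scipy.spatial.transform import Rotation as R
def cal(n):
    c=vision.calibration(n);K=np.array(c["K"],float);Rm=cv2.Rodrigues(np.array(c["rvec"],float))[0];t=np.array(c["tvec"],float).reshape(3);return K,Rm,t
def ray(n,px):
    K,Rm,t=cal(n);d=Rm.T@np.linalg.solve(K,[px[0],px[1],1]);return -Rm.T@t,d
def at_z(n,px,z):
    o,d=ray(n,px);return o+d*(z-o[2])/d[2]
def proj(n,P):
    K,Rm,t=cal(n);q=(K@((np.atleast_2d(P)@Rm.T)+t).T).T;return q[:,:2]/q[:,2:]
E
python3 - <<'E'
from h import *
s=env.read_state();print(s,env.pinch_z)
for n in ["scene","top","wrist"]:
    im=vision.camera(n);cv2.imwrite(f"pics/a_{n}.png",im)
    o,d=ray(n,(256,192));print(n,o,d)
    for t in ["rig","tube","gauge","dial","cam_lever","lever_pivot","lever_end","clamp","tube_grip","reagent_bottle","white_bottle","tube_rack","beaker"]:
        if n=="top" or (n=="scene" and t in("lever_end","cam_lever","lever_pivot","dial","gauge")):
            r=vision.look_for(t,n);print(n,t,[(np.round(q["pixel"],1),round(q["score"],2)) for q in r[:2]])
E
```

```text
pics
{'t': 0.0, 'joints': array([ 1.49161227e+00,  2.55777861e-01,  1.06957475e-01, -4.72584724e-04,
       -1.42392056e+00, -2.84643799e-01]), 'joint_vel': array([-1.92433522e-03,  3.45332644e-04,  1.28433293e-03,  1.85302449e-04,
       -1.18477645e-05,  1.28805482e-03]), 'joint_torque': array([-5.36978987e-04, -3.86623192e+01,  2.37948704e+01,  5.36552534e+00,
       -6.02892658e-03,  1.04255271e-06]), 'eef_pos': array([0.19550976, 0.51367661, 0.30296109]), 'eef_rot': array([ 9.91150415e-04,  9.83492452e-01, -1.80946391e-01, -1.32772727e-04]), 'wrist_force': array([ 0.54456842, -0.14246801,  0.44102681]), 'moment': array([ 0.03677101, -0.00337435, -0.01234206]), 'gripper_width': 1.0009560702686833} 0.0539
scene [1.05889593 0.47307343 1.21401875] [-0.37118365 -0.35536371 -0.85807527]
scene gauge [(array([321.6, 228.9]), 0.94), (array([226.2, 147. ]), 0.4)]
scene dial []
scene cam_lever []
scene lever_pivot [(array([226.3, 144.2]), 0.71)]
scene lever_end [(array([221.1, 139.7]), 0.65)]
top [0.3187665  0.00490684 1.3333426 ] [ 0.20084914 -0.02232448 -0.97970153]
top rig [(array([248.1, 208. ]), 0.58)]
top tube [(array([272.6, 204.1]), 0.71)]
top gauge [(array([171.4, 205.7]), 0.8)]
top dial [(array([171.9, 205.1]), 0.78)]
top cam_lever []
top lever_pivot [(array([170.1, 209.5]), 0.7), (array([310.8, 207.2]), 0.49)]
top lever_end [(array([313.3, 211.6]), 0.63), (array([ 89.3, 259.6]), 0.33)]
top clamp [(array([247.2, 209.4]), 0.79), (array([171.1, 204.4]), 0.72)]
top tube_grip [(array([280.7, 202. ]), 0.85)]
top reagent_bottle [(array([403.9, 182. ]), 0.87)]
top white_bottle [(array([ 90.4, 260.2]), 0.91), (array([312.8, 205.2]), 0.65)]
top tube_rack [(array([110. , 198.6]), 0.66)]
top beaker [(array([231.5, 140.6]), 0.77), (array([404.5, 180.9]), 0.36)]
wrist [0.27016705 0.48553762 0.37236306] [-0.27981     0.10124119 -0.95482171]
```

View pics/a_top.png

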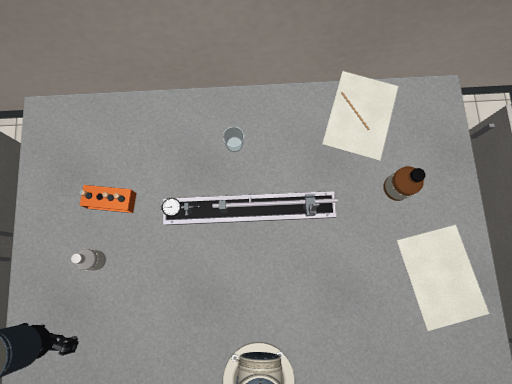

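View pics/a_scene.png

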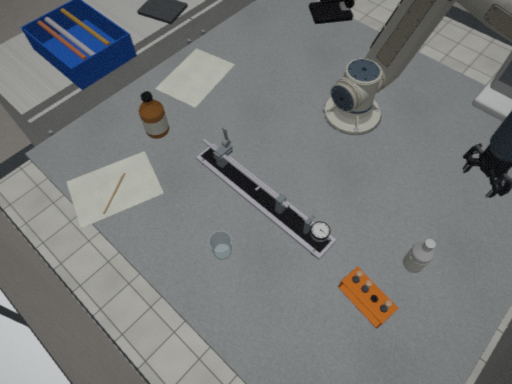

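```bash
python3 - <<'E'
from h import *
im=cv2.imread("pics/a_top.png")[180:235,150:350];cv2.imwrite("pics/b.png",cv2.resize(im,None,fx=4,fy=4,interpolation=cv2.INTER_CUBIC))
im=cv2.imread("pics/a_scene.png")[115:260,190:345];cv2.imwrite("pics/c.png",cv2.resize(im,None,fx=4,fy=4,interpolation=cv2.INTER_CUBIC))
for p in [(172,205.5)]: print(at_z("top",p,0.097))
for p in [(313,205)]: print(at_z("top",p,0.1))
E
```

```text
[0.54344244 0.24513122 0.097     ]
[ 0.51971417 -0.20064133  0.1       ]
```

View pics/b.png

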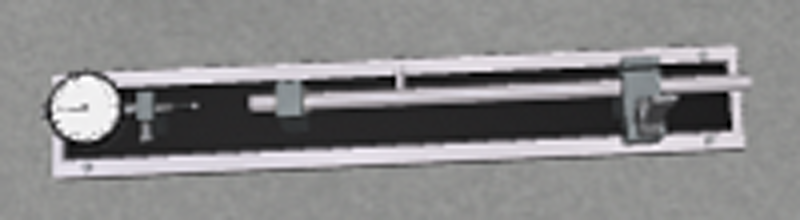

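View pics/c.png

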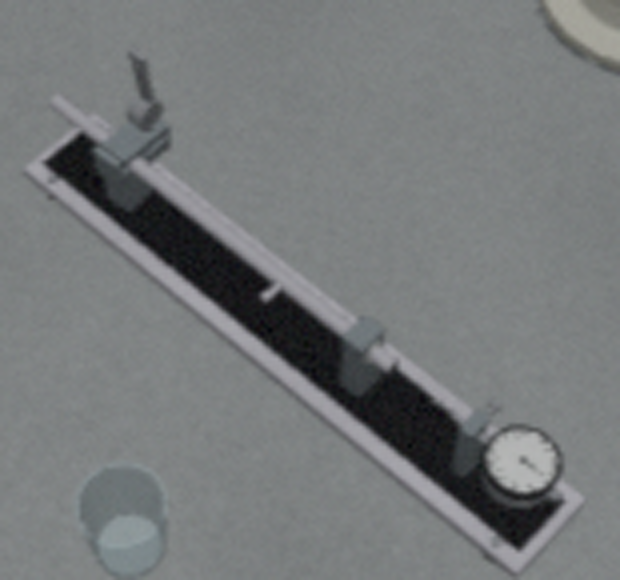

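View pics/a_wrist.png

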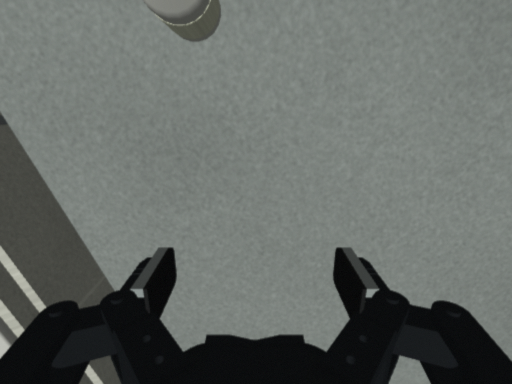

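```bash
cat >> h.py <<'E'
RP=None
try: RP=np.load("rig.npy")
except Exception: pass
def rig2w(p,rp=None):
    x,y,a=RP if rp is None else rp;p=np.atleast_2d(np.asarray(p,float));c,s=np.cos(a),np.sin(a)
    return np.c_[x+c*p[:,0]-s*p[:,1],y+s*p[:,0]+c*p[:,1],p[:,2]]
def w2rig(p):
    x,y,a=RP;p=np.atleast_2d(p);c,s=np.cos(a),np.sin(a);d=p[:,:2]-[x,y]
    return np.c_[c*d[:,0]+s*d[:,1],-s*d[:,0]+c*d[:,1],p[:,2]]
E
python3 - <<'E'
from h import *
import h
from scipy.optimize import least_squares
f=lambda u,v,ox,oy:(ox+(u+.5)/4-.5,oy+(v+.5)/4-.5)
T=[f(*p,150,180) for p in [(52,75),(52,178),(737,45),(745,148),(85,107)]]
S=[f(*p,190,115) for p in [(25,168),(517,572),(583,498),(522,461)]]
mt=[(.045,.29,.022),(-.045,.29,.022),(.045,-.29,.022),(-.045,-.29,.022),(0,.252,.097)]
ms=[(.045,-.29,.022),(.045,.29,.022),(-.045,.29,.022),(0,.252,.097)]
res=lambda q:np.r_[(proj("top",rig2w(mt,q))-T).ravel(),(proj("scene",rig2w(ms,q))-S).ravel()]
r=least_squares(res,[.53,0,-.05],loss='soft_l1');print(r.x,res(r.x).round(1));np.save("rig.npy",r.x)
h.RP=r.x
for n,p in [("tubeend",f(248,103,150,180))]: print(w2rig(at_z("top",p,.088)))
print("tip",w2rig(at_z("top",f(195,105,150,180),.085)))
print(rig2w([(0,-.09,.085),(-.03,-.19,.118),(0,.252,.097)]))
E
```

```text
[ 5.37639026e-01  1.66584562e-05 -1.41019254e-02] [ 0.5 -1.   0.3 -0.2  0.5 -0.5  0.9  0.1 -1.  -0.1 -0.2 -0.9  0.2  0.1
  1.2 -0.5  1.5  0.6]
[[-0.00089106  0.1204958   0.088     ]]
tip [[-0.00022648  0.16317925  0.085     ]]
[[ 0.5363699  -0.08997439  0.085     ]
 [ 0.50496273 -0.18954141  0.118     ]
 [ 0.54119259  0.2519916   0.097     ]]
```

```bash
cat >> h.py <<'E'
def goto(p,yaw):
    s=env.read_state();q=s["eef_rot"];Rm=R.from_quat([q[1],q[2],q[3],q[0]])
    c,sn=np.cos(yaw),np.sin(yaw)
    Rt=R.from_matrix(np.array([[c,sn,0],[sn,-c,0],[0,0,-1]]))
    d=Rm.inv().apply(np.array(p)-s["eef_pos"])*1000
    rv=(Rm.inv()*Rt).as_rotvec()
    print("d",d.round(1),"rv",rv.round(4),"t",round(s["t"],2),"pos",s["eef_pos"].round(4),"F",s["wrist_force"].round(2))
E
python3 - <<'E'
from h import *
print(cal("wrist")[0])
for n,p,z in [("white",(90,260),.08),("rack",(110,199),.1),("beaker",(232,140),.04),("reag",(404,182),.12)]: print(n,at_z("top",p,z).round(3), w2rig(at_z("top",p,z)).round(3))
goto([*rig2w([0,.22,0])[0,:2],.26],-np.pi/2-.0141)
E
```

```text
[[274.76191703   0.         254.32651631]
 [  0.         274.76191703 195.79538714]
 [  0.           0.           1.        ]]
white [0.388 0.506 0.08 ] [[-0.156  0.503  0.08 ]]
rack [0.575 0.441 0.1  ] [[0.031 0.441 0.1  ]]
beaker [0.771 0.047 0.04 ] [[0.233 0.051 0.04 ]]
reag [ 0.574 -0.49   0.12 ] [[ 0.043 -0.489  0.12 ]]
d [427.1 152.   43.9] rv [-0.      0.      1.2211] t 1.05 pos [0.1957 0.514  0.3039] F [-0.26  0.01 -0.46]
```

Emit:
carry_out(
  deltas=[
    [[427,152,0],[0,0,1.22]],
    [[427,152,0],[0,0,1.22]],
    [[427,152,0],[0,0,1.22]],
    [[427,152,0],[0,0,1.22]],
    [[427,152,0],[0,0,1.22]],
  ],
  hand=50,
)

```text
t: 1.55
eef_pos: [0.3871, 0.3504, 0.3042]
eef_rot: [-0.0, 0.847, -0.531, 0.0]
wrist_force: [1.5, 1.2, 0.5]
gripper_width: 0.582
```

```bash
python3 - <<'E'
from h import *
goto([*rig2w([0,.22,0])[0,:2],.26],-np.pi/2-.0141)
E
```

```text
d [184.3 -81.4  44.2] rv [-5.000e-04  4.000e-04  4.654e-01] t 1.55 pos [0.3871 0.3504 0.3042] F [1.49 1.18 0.48]
```

Emit:
carry_out(
  deltas=[
    [[184,-81,44],[0,0,0.465]],
    [[184,-81,44],[0,0,0.465]],
    [[184,-81,44],[0,0,0.465]],
    [[184,-81,44],[0,0,0.465]],
    [[184,-81,44],[0,0,0.465]],
  ],
)

```text
t: 2.05
eef_pos: [0.5422, 0.2187, 0.2576]
eef_rot: [-0.002, -0.702, 0.712, -0.0]
wrist_force: [0.2, 0.9, -0.9]
gripper_width: 0.582
```

Emit:
carry_out(
  deltas=[
    [[0,0,0],[0,0,0]],
    [[0,0,0],[0,0,0]],
  ],
)

```text
t: 2.25
eef_pos: [0.5396, 0.2229, 0.2602]
eef_rot: [0.0, -0.704, 0.71, 0.0]
wrist_force: [0.1, 1.2, 0.1]
gripper_width: 0.582
```

```bash
python3 - <<'E'
from h import *
goto([*rig2w([0,.22,0])[0,:2],.26],-np.pi/2-.0141)
im=vision.camera("wrist");cv2.imwrite("pics/d.png",cv2.resize(im,None,fx=1.5,fy=1.5,interpolation=cv2.INTER_CUBIC))
for t in ["dial","gauge","tube"]:
    r=vision.look_for(t,"wrist");print(t,[(np.round(q["pixel"],1),round(q["score"],2)) for q in r[:2]])
print(proj("wrist",rig2w([(0,.252,.097),(0,.12,.085),(0,.163,.085),(.045,.29,.022),(-.045,.29,.022),(.015,.101,.104),(-.015,.101,.104)])).round(0))
E
```

```text
d [ 2.9 -1.2  0.2] rv [-0.0003  0.0004  0.0065] t 2.25 pos [0.5396 0.2229 0.2602] F [0.06 1.2  0.13]
dial [(array([253.1, 220.2]), 0.7)]
gauge [(array([252.3, 218.5]), 0.72)]
tube [(array([253.7,  55.9]), 0.86)]
[[253. 229.]
 [254.  75.]
 [253. 129.]
 [216. 231.]
 [289. 231.]
 [233.  44.]
 [274.  44.]]
```

View pics/d.png

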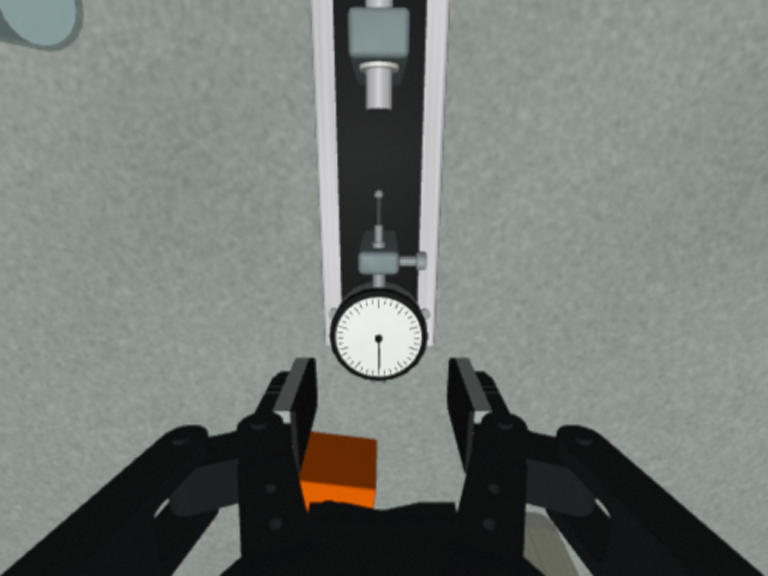

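```bash
python3 - <<'E'
from h import *
print(proj("wrist",rig2w([(-.012,.198,.100),(-.012,.212,.1),(0,.252,.097),(0,.079,.104),(0,.101,.104),(0,.12,.092),(.0,.163,.085)])).round(1)*1.5)
for v in (338,): print(w2rig(at_z("wrist",(252.3,v/1.5),.097)))
for v in (106,109): print(w2rig(at_z("wrist",(252.3,v/1.5),.092)))
for v in (191,194): print(w2rig(at_z("wrist",(252.3,v/1.5),.085)))
E
```

```text
[[400.5  258.75]
 [400.05 282.45]
 [378.9  343.05]
 [381.15  13.05]
 [380.7   65.7 ]
 [380.55 111.  ]
 [379.95 193.35]]
[[0.00029597 0.24863435 0.097     ]]
[[0.00112389 0.11761697 0.092     ]]
[[0.00111518 0.11906604 0.092     ]]
[[0.00091486 0.161671   0.085     ]]
[[0.00090473 0.16335592 0.085     ]]
```

```bash
python3 - <<'E'
from h import *
r=RP.copy();r[1]-=.003;np.save("rig.npy",r)
p=rig2w([0.0005,-.06,0],r)[0];print(p)
goto([p[0],p[1],.139],-np.pi/2-.0141)
E
```

```text
[ 0.53729289 -0.06298443  0.        ]
d [286.6   0.3 121.4] rv [-0.0009  0.0008  0.008 ] t 2.45 pos [0.5392 0.2235 0.2606] F [ 0.1  -0.47 -0.29]
```

Emit:
carry_out(
  deltas=[
    [[45,0,0],[0,0,0.008]],
    [[90,0,0],[0,0,0.008]],
    [[140,0,10],[0,0,0.008]],
    [[190,0,20],[0,0,0.008]],
    [[235,0,20],[0,0,0.008]],
  ],
)

```text
t: 2.95
eef_pos: [0.5368, -0.0135, 0.2392]
eef_rot: [-0.0, -0.702, 0.712, 0.001]
wrist_force: [1.0, 0.9, 0.4]
gripper_width: 0.58
```

Emit:
carry_out(
  deltas=[
    [[50,0,20],[0,0,0]],
    [[50,0,50],[0,0,0]],
    [[50,0,70],[0,0,0]],
    [[50,0,70],[0,0,0]],
    [[50,0,70],[0,0,0]],
  ],
)

```text
t: 3.45
eef_pos: [0.5375, -0.062, 0.1708]
eef_rot: [0.0, -0.702, 0.712, -0.0]
wrist_force: [1.1, -0.2, 0.6]
gripper_width: 0.588
```

```bash
python3 - <<'E'
from h import *
p=rig2w([0.0005,-.06,0])[0]
goto([p[0],p[1],.139],-np.pi/2-.0141)
im=vision.camera("wrist");cv2.imwrite("pics/e.png",cv2.resize(im,None,fx=1.5,fy=1.5,interpolation=cv2.INTER_CUBIC))
E
```

```text
d [ 1.   0.2 31.8] rv [-0.0008 -0.0005 -0.0004] t 3.45 pos [ 0.5375 -0.062   0.1708] F [ 1.09 -0.2   0.6 ]
```

View pics/e.png

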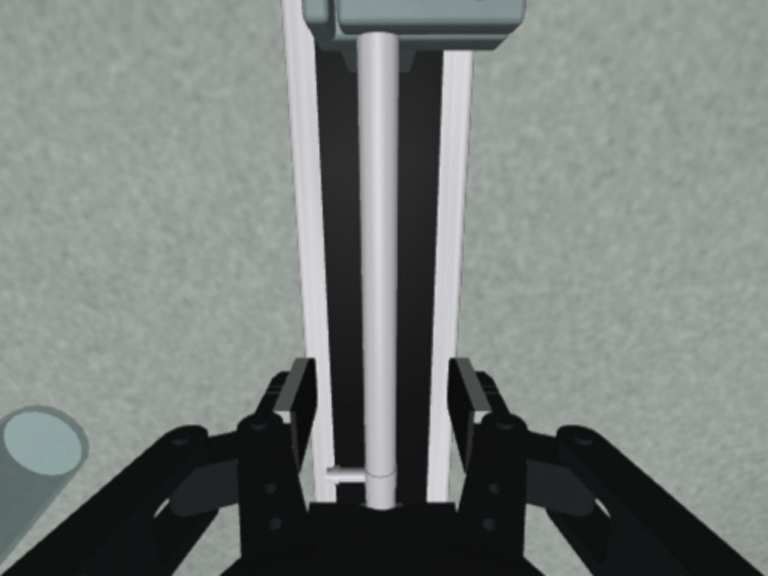

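Emit:
carry_out(
  deltas=[
    [[0,0,16],[0,0,0]],
    [[0,0,31],[0,0,0]],
    [[0,0,31],[0,0,0]],
  ],
)

```text
t: 3.8
eef_pos: [0.5369, -0.0619, 0.1387]
eef_rot: [-0.0, -0.702, 0.712, 0.0]
wrist_force: [-0.7, 0.0, -0.7]
gripper_width: 0.584
```

Emit:
carry_out(
  deltas=[
    [[0,0,0],[0,0,0]],
    [[0,0,0],[0,0,0]],
    [[0,0,0],[0,0,0]],
    [[0,0,0],[0,0,0]],
    [[0,0,0],[0,0,0]],
  ],
  hand=5,
  force=40,
)

```text
t: 4.3
eef_pos: [0.5384, -0.0623, 0.1403]
eef_rot: [0.001, -0.702, 0.713, -0.001]
wrist_force: [0.7, 1.6, 6.3]
gripper_width: 0.143
```

Emit:
carry_out(
  deltas=[
    [[-9,0,0],[0,0,0]],
    [[-18,0,0],[0,0,0]],
    [[-27,0,0],[0,0,0]],
    [[-36,0,0],[0,0,0]],
    [[-36,0,0],[0,0,0]],
  ],
)

```text
t: 4.8
eef_pos: [0.5389, -0.0268, 0.1403]
eef_rot: [0.0, -0.702, 0.712, -0.002]
wrist_force: [2.5, -1.5, 6.6]
gripper_width: 0.148
```

```bash
cat >> h.py <<'E'
def dial(name,k):
    im=vision.camera("top");cv2.imwrite(f"pics/{name}.png",im)
    c=cv2.resize(im[188:228,155:255],None,fx=8,fy=8,interpolation=cv2.INTER_CUBIC);cv2.imwrite(f"pics/{name}z.png",c)
E
python3 - <<'E'
from h import *
goto([.5,0,.139],-np.pi/2-.0141)
dial("f",8)
E
```

```text
d [-26.2  39.2   1.2] rv [-0.003  -0.0016 -0.0007] t 4.8 pos [ 0.5389 -0.0268  0.1403] F [ 2.55 -1.55  6.61]
```

View pics/fz.png

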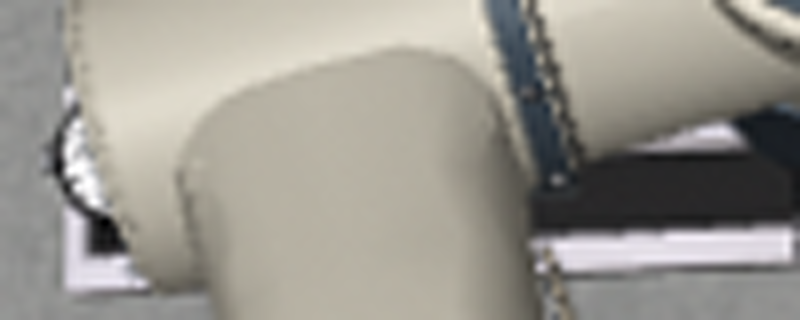

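```bash
cat >> h.py <<'E'
def dial2(name):
    im=vision.camera("scene");cv2.imwrite(f"pics/{name}.png",im)
    c=cv2.resize(im[200:250,270:345],None,fx=10,fy=10,interpolation=cv2.INTER_CUBIC);cv2.imwrite(f"pics/{name}z.png",c)
E
python3 - <<'E'
from h import *
dial2("g")
E
```

```text
(no output)
```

View pics/gz.png

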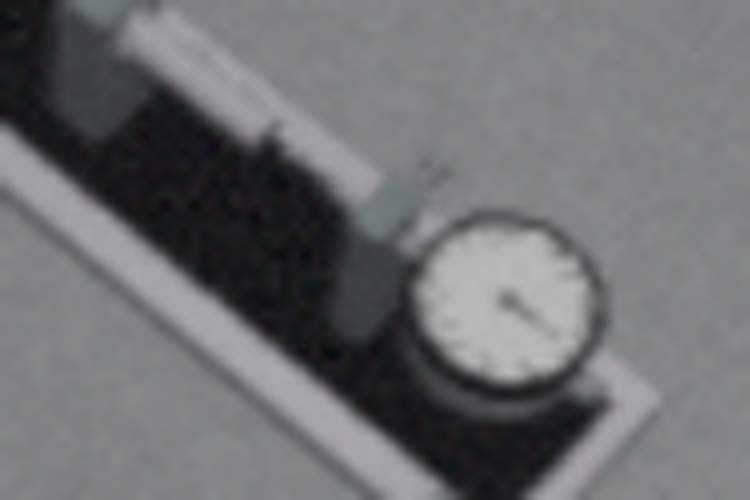

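Emit:
carry_out(
  deltas=[
    [[-2,0,0],[0,0,0]],
    [[-4,0,0],[0,0,0]],
    [[-6,0,0],[0,0,0]],
    [[-6,0,0],[0,0,0]],
  ],
)

```text
t: 5.3
eef_pos: [0.5389, -0.0218, 0.1403]
eef_rot: [0.0, -0.702, 0.712, -0.002]
wrist_force: [1.9, -5.4, 4.7]
gripper_width: 0.15
```

```bash
python3 - <<'E'
from h import *
goto([.5,0,.139],-np.pi/2-.0141)
dial2("i")
E
```

```text
d [-21.2  39.2   1.2] rv [-0.0028 -0.0026 -0.0011] t 5.3 pos [ 0.5389 -0.0218  0.1403] F [ 1.94 -5.35  4.75]
```

View pics/iz.png

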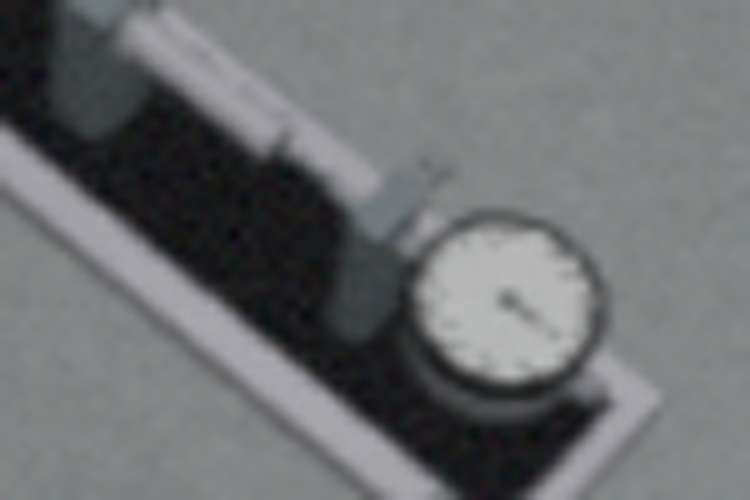

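Emit:
carry_out(
  deltas=[
    [[-1,0,0],[0,0,0]],
    [[-2,0,0],[0,0,0]],
    [[-2,0,0],[0,0,0]],
  ],
)

```text
t: 5.65
eef_pos: [0.5389, -0.02, 0.1404]
eef_rot: [-0.0, -0.702, 0.712, -0.002]
wrist_force: [2.2, -6.4, 5.1]
gripper_width: 0.145
```

```bash
cat >> h.py <<'E'
def needle(name):
    dial2(name);im=cv2.imread(f"pics/{name}.png",0).astype(np.float32)
    # polar darkness about dial centre, ellipse ignored
    c=np.array([270+(508+.5)/10-.5,200+(299+.5)/10-.5])
    a=np.deg2rad(np.arange(0,360,2));rr=np.arange(2,6.1,.5)
    X=(c[0]+np.outer(np.cos(a),rr)).astype(np.float32);Y=(c[1]+np.outer(np.sin(a),rr)).astype(np.float32)
    v=cv2.remap(im,X,Y,cv2.INTER_CUBIC).mean(1);w=np.clip(np.median(v)-v-3,0,None)
    i=np.argmax(w);m=np.abs((np.arange(180)-i+90)%180-90)<15
    z=(w*m*np.exp(1j*a)).sum();print("needle deg",round(np.rad2deg(np.angle(z)),1),"peak",w[i].round(1))
E
python3 - <<'E'
from h import *
goto([.5,0,.139],-np.pi/2-.0141)
needle("j")
E
```

```text
d [-19.4  39.2   1.2] rv [-0.0027 -0.0027 -0.0012] t 5.65 pos [ 0.5389 -0.02    0.1404] F [ 2.17 -6.4   5.1 ]
needle deg 38.9 peak 26.3
```

View pics/jz.png

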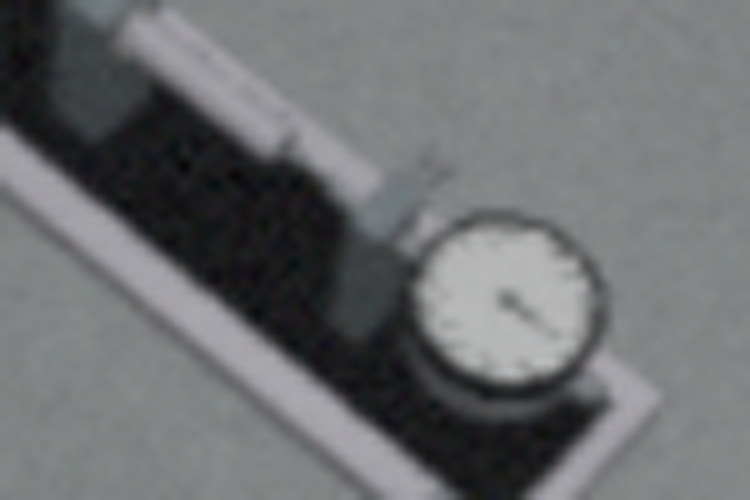

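Emit:
carry_out(
  deltas=[
    [[-1,0,0],[0,0,0]],
    [[-2,0,0],[0,0,0]],
    [[-2,0,0],[0,0,0]],
  ],
)

```text
t: 6.0
eef_pos: [0.539, -0.0183, 0.1404]
eef_rot: [-0.0, -0.702, 0.712, -0.002]
wrist_force: [1.6, -8.2, 4.2]
gripper_width: 0.146
```

```bash
python3 - <<'E'
from h import *
goto([.5,0,.139],-np.pi/2-.0141)
needle("k")
E
```

```text
d [-17.7  39.2   1.2] rv [-0.0026 -0.0033 -0.0011] t 6.0 pos [ 0.539  -0.0183  0.1404] F [ 1.57 -8.2   4.25]
needle deg 64.3 peak 21.6
```

Emit:
carry_out(
  deltas=[
    [[-1,0,0],[0,0,0]],
    [[-2,0,0],[0,0,0]],
    [[-2,0,0],[0,0,0]],
  ],
)

```text
t: 6.35
eef_pos: [0.539, -0.0166, 0.1403]
eef_rot: [-0.0, -0.702, 0.712, -0.002]
wrist_force: [3.4, -8.8, 4.7]
gripper_width: 0.146
```

```bash
python3 - <<'E'
from h import *
goto([.5,0,.139],-np.pi/2-.0141)
needle("l")
E
```

```text
d [-16.   39.2   1.2] rv [-0.0025 -0.0038 -0.0012] t 6.35 pos [ 0.539  -0.0166  0.1403] F [ 3.44 -8.84  4.71]
needle deg 126.8 peak 25.5
```

View pics/lz.png

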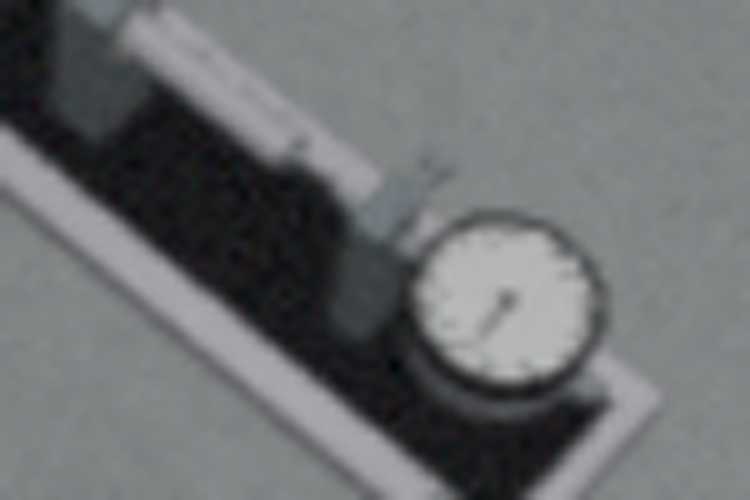

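```bash
cat >> h.py <<'E'
def world_ang(deg,cam="scene",z=.099,yc=.252):
    c=rig2w([0,yc,z]);p=proj(cam,c)[0];a=np.deg2rad(deg)
    q=w2rig(at_z(cam,p+5*np.array([np.cos(a),np.sin(a)]),z))[0]-[0,yc,0]
    # clockwise from +y seen from above
    # rig: x fwd, y left; cw seen from above: +y -> +x
    return np.rad2deg(np.arctan2(q[0],q[1]))
E
python3 - <<'E'
from h import *
for d in(37,38.9,64.3,126.8): print(d,world_ang(d), world_ang(d)/36)
E
```

```text
37 -1.515980151168402 -0.04211055975467783
38.9 0.5829288224057096 0.01619246728904749
64.3 27.201737078354558 0.755603807732071
126.8 83.93603267143467 2.3315564630954078
```

Emit:
carry_out(
  deltas=[
    [[-0.4,0,0],[0,0,0]],
    [[-0.8,0,0],[0,0,0]],
    [[-0.8,0,0],[0,0,0]],
    [[-0.8,0,0],[0,0,0]],
  ],
)

```text
t: 6.8
eef_pos: [0.539, -0.016, 0.1404]
eef_rot: [-0.001, -0.702, 0.713, -0.002]
wrist_force: [2.7, -9.1, 4.8]
gripper_width: 0.149
```

```bash
python3 - <<'E'
from h import *
goto([.5,0,.139],-np.pi/2-.0141)
needle("m")
E
```

```text
d [-15.4  39.2   1.2] rv [-0.0025 -0.0041 -0.0013] t 6.8 pos [ 0.539  -0.016   0.1404] F [ 2.69 -9.13  4.83]
needle deg 146.3 peak 28.3
```

Emit:
carry_out(
  deltas=[
    [[0.8,0,0],[0,0,0]],
    [[1.5,0,0],[0,0,0]],
    [[1.5,0,0],[0,0,0]],
  ],
)

```text
t: 7.15
eef_pos: [0.539, -0.0162, 0.1404]
eef_rot: [0.0, -0.702, 0.713, -0.002]
wrist_force: [1.5, -3.3, 5.8]
gripper_width: 0.148
```

Emit:
carry_out(
  deltas=[
    [[0,0,0],[0,0,0]],
    [[0,0,0],[0,0,0]],
    [[0,0,0],[0,0,0]],
    [[0,0,0],[0,0,0]],
    [[0,0,0],[0,0,0]],
  ],
  hand=45,
)

```text
t: 7.65
eef_pos: [0.5377, -0.0152, 0.1386]
eef_rot: [-0.0, -0.701, 0.713, 0.0]
wrist_force: [0.4, 0.0, -0.0]
gripper_width: 0.528
```

```bash
python3 - <<'E'
from h import *
goto([.5,0,.139],-np.pi/2-.0141)
needle("n")
im=vision.camera("scene");cv2.imwrite("pics/n2.png",cv2.resize(im[100:260,170:345],None,fx=4,fy=4,interpolation=cv2.INTER_CUBIC))
E
```

```text
d [-14.6  37.9  -0.3] rv [ 0.0006 -0.     -0.0019] t 7.65 pos [ 0.5377 -0.0152  0.1386] F [ 0.43  0.01 -0.03]
needle deg 146.7 peak 23.9
```

View pics/n2.png

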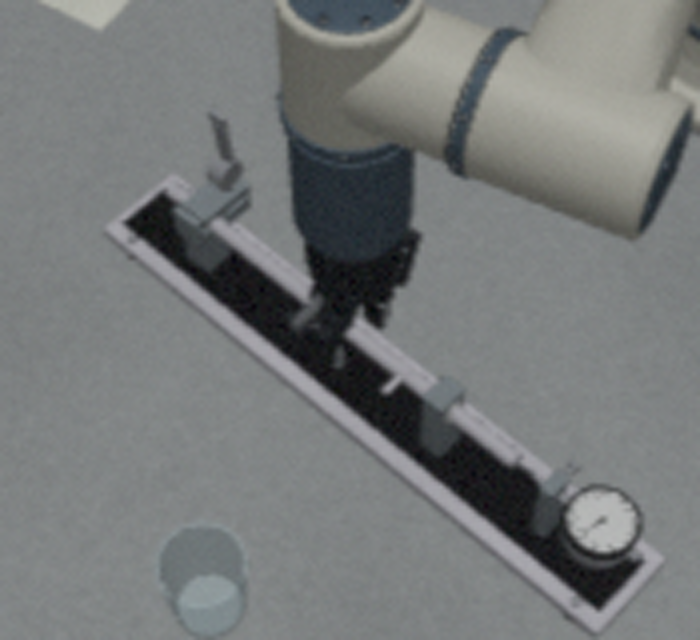

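Emit:
carry_out(
  deltas=[
    [[0,0,-30],[0,0,0]],
    [[0,0,-75],[0,0,0]],
    [[0,0,-120],[0,0,0]],
    [[0,0,-160],[0,0,0]],
    [[0,0,-160],[0,0,0]],
  ],
)

```text
t: 8.25
eef_pos: [0.54, -0.0154, 0.3055]
eef_rot: [0.005, -0.702, 0.713, -0.004]
wrist_force: [0.7, -0.5, 0.5]
gripper_width: 0.528
```

```bash
python3 - <<'E'
from h import *
im=vision.camera("wrist");cv2.imwrite("pics/o.png",cv2.resize(im,None,fx=1.5,fy=1.5,interpolation=cv2.INTER_CUBIC))
def le(t,l=.068,f=.009):
    a=t-.19;return (-.03+l*np.sin(a)-f*np.cos(a),-.19,.118+l*np.cos(a)+f*np.sin(a))
for t in(0,.1,.2,.3,.4): print(t,np.array(le(t)).round(3),(proj("wrist",rig2w(le(t,.079)))*1.5).round(0),((proj("scene",rig2w(le(t,.079)))-[170,100])*4).round(0))
print(proj("wrist",rig2w([(-.03,-.19,.118)]))*1.5)
print(le(1.7),le(1.76))
goto([*rig2w([-.1,-.19,0])[0,:2],.30],-.0141)
for t in["lever_end","lever_pivot","cam_lever","clamp"]:
    r=vision.look_for(t,"wrist");print(t,[(np.round(q["pixel"]*1.5 if isinstance(q["pixel"],np.ndarray) else np.array(q["pixel"])*1.5,1),round(q["score"],2)) for q in r[:2]])
E
```

```text
0 [-0.052 -0.19   0.183] [[ 550. -154.]] [[241.  95.]]
0.1 [-0.045 -0.19   0.185] [[ 529. -158.]] [[234.  98.]]
0.2 [-0.038 -0.19   0.186] [[ 505. -161.]] [[227. 103.]]
0.3 [-0.031 -0.19   0.187] [[ 481. -161.]] [[220. 108.]]
0.4 [-0.025 -0.19   0.186] [[ 457. -160.]] [[213. 114.]]
[[445.71557591 -45.92858831]]
(np.float64(0.037327538198858805), -0.19, np.float64(0.13111497617539616)) (np.float64(0.03799281149896816), -0.19, np.float64(0.12705414736271636))
d [178.1 101.2   1.2] rv [-0.0063 -0.0042 -1.5725] t 8.3 pos [ 0.539  -0.015   0.3021] F [-0.48  0.43 -1.57]
lever_end []
lever_pivot [(array([4.146e+02, 2.000e-01]), 0.57), (array([388.2, 211.6]), 0.29)]
cam_lever []
clamp [(array([383.5, 223.6]), 0.92)]
```

View pics/o.png

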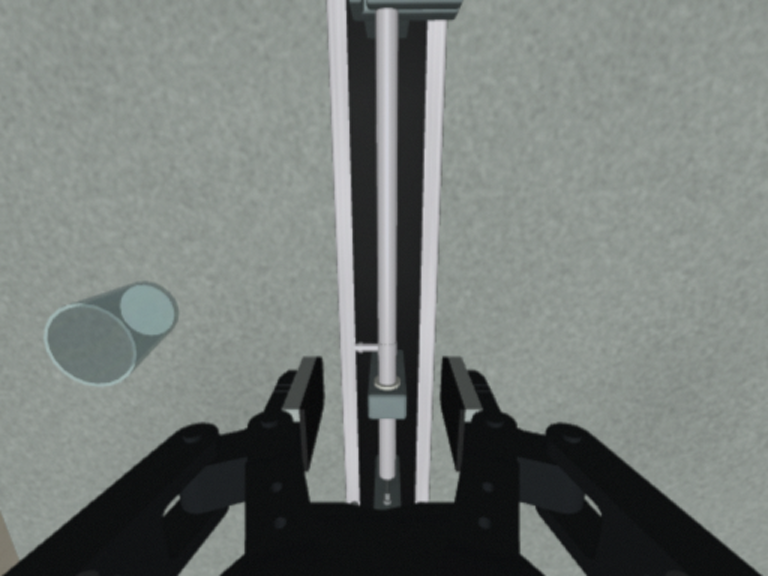

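Emit:
carry_out(
  deltas=[
    [[178,101,0],[0,0,-1.57]],
    [[178,101,0],[0,0,-1.57]],
    [[178,101,0],[0,0,-1.57]],
    [[178,101,0],[0,0,-1.57]],
    [[178,101,0],[0,0,-1.57]],
  ],
  hand=0,
)

```text
t: 9.0
eef_pos: [0.4317, -0.1939, 0.298]
eef_rot: [0.001, 0.907, -0.421, -0.001]
wrist_force: [0.2, 1.2, 0.2]
gripper_width: 0.004
```

```bash
python3 - <<'E'
from h import *
goto([*rig2w([-.1,-.19,0])[0,:2],.30],-.0141)
E
```

```text
d [ 0.3 -4.  -2. ] rv [ 0.0013  0.0022 -0.8546] t 9.0 pos [ 0.4317 -0.1939  0.298 ] F [0.18 1.17 0.22]
```

Emit:
carry_out(
  deltas=[
    [[0,0,0],[0,0,-0.855]],
    [[0,0,0],[0,0,-0.855]],
    [[0,0,0],[0,0,-0.855]],
    [[0,0,0],[0,0,-0.855]],
    [[0,0,0],[0,0,-0.855]],
  ],
)

```text
t: 9.5
eef_pos: [0.4336, -0.1916, 0.2976]
eef_rot: [-0.0, 0.998, -0.058, -0.001]
wrist_force: [0.8, 0.2, 0.1]
gripper_width: 0.002
```

```bash
python3 - <<'E'
from h import *
goto([*rig2w([-.1,-.19,0])[0,:2],.30],-.0141)
im=vision.camera("wrist");cv2.imwrite("pics/p.png",cv2.resize(im,None,fx=1.5,fy=1.5,interpolation=cv2.INTER_CUBIC))
def le(t,l=.068,f=.009):
    a=t-.19;return (-.03+l*np.sin(a)-f*np.cos(a),-.19,.118+l*np.cos(a)+f*np.sin(a))
for t in(0,.1,.2,.3,.4): print(t,(proj("wrist",rig2w([le(t,.079)]))*1.5).round(0))
print(proj("wrist",rig2w([(-.044,-.205,.1),(-.044,-.175,.1),(.022,-.205,.1),(.022,-.175,.1)]))*1.5)
E
```

```text
d [ 1.3 -0.2 -2.4] rv [-0.0002  0.0026 -0.1019] t 9.5 pos [ 0.4336 -0.1916  0.2976] F [0.76 0.21 0.11]
0 [[371. 239.]]
0.1 [[369. 222.]]
0.2 [[367. 203.]]
0.3 [[365. 182.]]
0.4 [[363. 161.]]
[[397.04331429 193.83042379]
 [349.67799621 198.39928724]
 [387.6872375   77.48262773]
 [336.29750586  82.89015   ]]
```

View pics/p.png

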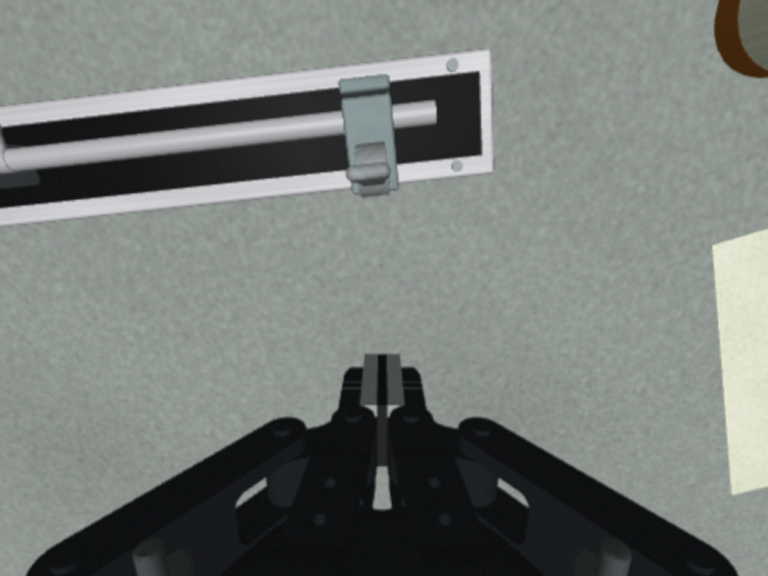

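Emit:
carry_out(
  deltas=[
    [[0,0,0],[0,0,-0.102]],
    [[0,0,0],[0,0,-0.102]],
    [[0,0,0],[0,0,-0.102]],
  ],
)

```text
t: 9.85
eef_pos: [0.4339, -0.1915, 0.2983]
eef_rot: [-0.0, 1.0, -0.012, -0.001]
wrist_force: [0.0, 0.0, 0.3]
gripper_width: -0.002
```

```bash
python3 - <<'E'
from h import *
goto([*rig2w([-.1,-.191,0])[0,:2],.30],-.0141)
s=env.read_state();q=s["eef_rot"];Rm=R.from_quat([q[1],q[2],q[3],q[0]])
for x in(11,0,-11):
  for z in(60,73,86):
    for y in (0,7,14): print(x,y,z,(proj("wrist",s["eef_pos"]+Rm.apply(np.array([x,y,z])/1000))[0]*1.5).round(0))
E
```

```text
d [ 1.1  1.  -1.7] rv [-0.0002  0.0013 -0.01  ] t 9.85 pos [ 0.4339 -0.1915  0.2983] F [0.04 0.03 0.35]
11 0 60 [381. 367.]
11 7 60 [402. 367.]
11 14 60 [422. 367.]
11 0 73 [382. 350.]
11 7 73 [400. 350.]
11 14 73 [419. 350.]
11 0 86 [382. 336.]
11 7 86 [399. 336.]
11 14 86 [416. 336.]
0 0 60 [381. 394.]
0 7 60 [401. 394.]
0 14 60 [421. 395.]
0 0 73 [382. 376.]
0 7 73 [400. 376.]
0 14 73 [418. 376.]
0 0 86 [382. 361.]
0 7 86 [398. 361.]
0 14 86 [415. 361.]
-11 0 60 [381. 421.]
-11 7 60 [401. 421.]
-11 14 60 [420. 421.]
-11 0 73 [382. 401.]
-11 7 73 [399. 401.]
-11 14 73 [417. 401.]
-11 0 86 [382. 384.]
-11 7 86 [398. 384.]
-11 14 86 [415. 384.]
```

Emit:
carry_out(
  deltas=[
    [[0,1,24],[0,0,-0.01]],
    [[0,1,48],[0,0,-0.01]],
    [[15,1,48],[0,0,-0.01]],
    [[30,1,48],[0,0,-0.01]],
    [[35,1,48],[0,0,-0.01]],
  ],
)

```text
t: 10.35
eef_pos: [0.4698, -0.1933, 0.2503]
eef_rot: [0.0, 1.0, -0.006, -0.0]
wrist_force: [-0.3, -0.3, 0.1]
gripper_width: 0.003
```

```bash
cat >> h.py <<'E'
def le(t,l=.068,f=.009):
    a=t-.19;return (-.03+l*np.sin(a)-f*np.cos(a),-.191,.118+l*np.cos(a)+f*np.sin(a))
def edge():
    s=env.read_state();e=w2rig(s["eef_pos"])[0]+[.011,0,-.073]
    print("edge rig",(e*1000).round(1),"F",s["wrist_force"].round(1),"t",round(s["t"],2));return e
def arc(ts,l=.066):
    e=edge()
    for t in ts:
        p=np.array(le(t,l));d=(p-e)*1000;print(t,"dx %.1f dz %.1f"%(d[0],-d[2]))
E
python3 - <<'E'
from h import *
goto([*rig2w([-.066,-.191,0])[0,:2],.251],-.0141)
arc([.3,.4,.5,.6,.7,.8])
im=vision.camera("wrist");cv2.imwrite("pics/q.png",cv2.resize(im,None,fx=1.5,fy=1.5,interpolation=cv2.INTER_CUBIC))
im=vision.camera("scene");cv2.imwrite("pics/q2.png",cv2.resize(im[100:180,170:280],None,fx=6,fy=6,interpolation=cv2.INTER_CUBIC))
E
```

```text
d [-0.9 -0.2 -0.7] rv [0.     0.0009 0.0015] t 10.35 pos [ 0.4698 -0.1933  0.2503] F [-0.28 -0.25  0.14]
edge rig [ -54.1 -191.2  177.3] F [-0.3 -0.3  0.1] t 10.35
0.3 dx 22.4 dz -7.3
0.4 dx 29.1 dz -7.1
0.5 dx 35.7 dz -6.3
0.6 dx 42.2 dz -4.8
0.7 dx 48.5 dz -2.7
0.8 dx 54.6 dz 0.0
```

View pics/q.png

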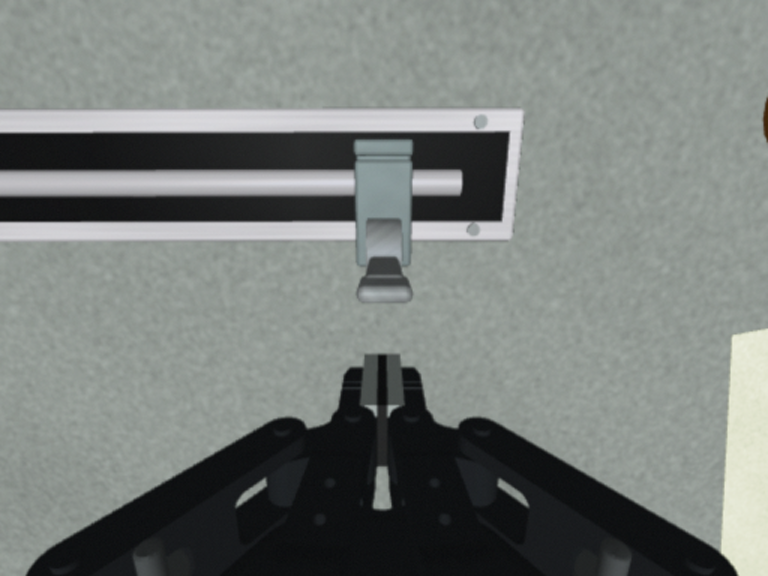

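View pics/q2.png

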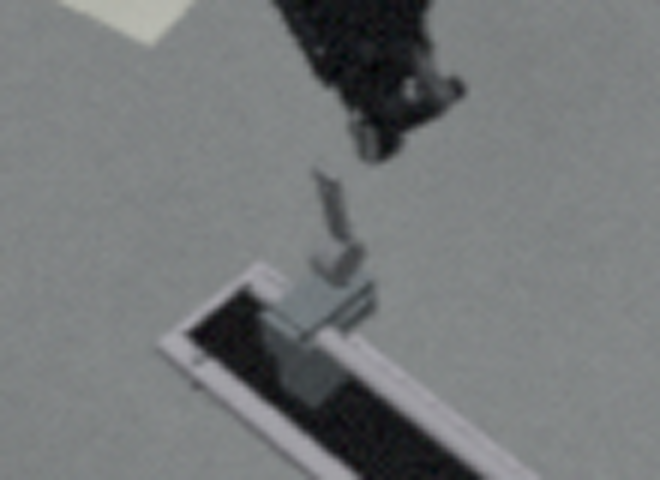

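Emit:
carry_out(
  deltas=[
    [[8,0,-3],[0,0,0]],
    [[16,0,-6],[0,0,0]],
    [[23,0,-7],[0,0,0]],
    [[29,0,-7],[0,0,0]],
    [[36,0,-6],[0,0,0]],
  ],
)

```text
t: 10.95
eef_pos: [0.5054, -0.1937, 0.257]
eef_rot: [0.0, 1.0, -0.005, -0.0]
wrist_force: [-1.1, 0.1, 0.8]
gripper_width: 0.001
```

```bash
python3 - <<'E'
from h import *
arc([.5,.6,.7,.8,.9,1.0])
im=vision.camera("wrist");cv2.imwrite("pics/r.png",cv2.resize(im,None,fx=1.5,fy=1.5,interpolation=cv2.INTER_CUBIC))
E
```

```text
edge rig [ -18.5 -191.2  184. ] F [-1.1  0.1  0.8] t 10.95
0.5 dx 0.1 dz 0.5
0.6 dx 6.6 dz 1.9
0.7 dx 12.9 dz 4.1
0.8 dx 19.0 dz 6.8
0.9 dx 24.7 dz 10.1
1.0 dx 30.1 dz 14.0
```

View pics/r.png

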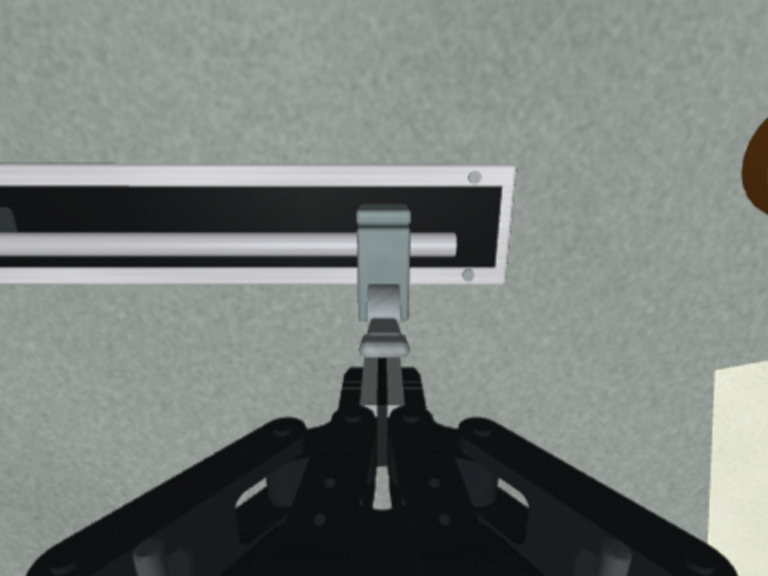

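Finger edge is on the lever's face (around (384,350)), at about 0.5 rad. Continue along the arc in small steps.

Emit:
carry_out(
  deltas=[
    [[3.5,0,1],[0,0,0]],
    [[6.6,0,2],[0,0,0]],
    [[10,0,3],[0,0,0]],
    [[13,0,4],[0,0,0]],
    [[16,0,5.5],[0,0,0]],
  ],
)

```text
t: 11.5
eef_pos: [0.5205, -0.1939, 0.2514]
eef_rot: [0.0, 1.0, -0.005, -0.001]
wrist_force: [-5.0, 1.1, 5.5]
gripper_width: 0.002
```

```bash
python3 - <<'E'
from h import *
arc([.75,.8,.9,1.0,1.1,1.2])
E
```

```text
edge rig [  -3.4 -191.2  178.4] F [-5.   1.1  5.5] t 11.5
0.75 dx 0.9 dz -0.3
0.8 dx 3.9 dz 1.2
0.9 dx 9.6 dz 4.5
1.0 dx 15.0 dz 8.4
1.1 dx 20.0 dz 12.8
1.2 dx 24.5 dz 17.7
```

Emit:
carry_out(
  deltas=[
    [[4,0,2],[0,0,0]],
    [[7,0,3.5],[0,0,0]],
    [[10,0,5],[0,0,0]],
    [[12.5,0,7],[0,0,0]],
    [[15,0,9],[0,0,0]],
  ],
)

```text
t: 12.0
eef_pos: [0.535, -0.1941, 0.2427]
eef_rot: [0.0, 1.0, -0.005, -0.001]
wrist_force: [-7.4, 1.0, 8.1]
gripper_width: -0.002
```

```bash
python3 - <<'E'
from h import *
arc([1.0,1.1,1.2,1.3,1.4,1.5])
im=vision.camera("wrist");cv2.imwrite("pics/s.png",cv2.resize(im,None,fx=1.5,fy=1.5,interpolation=cv2.INTER_CUBIC))
needle("s2")
E
```

```text
edge rig [  11.1 -191.2  169.7] F [-7.4  1.   8.1] t 12.0
1.0 dx 0.5 dz -0.3
1.1 dx 5.5 dz 4.1
1.2 dx 10.0 dz 9.0
1.3 dx 14.0 dz 14.3
1.4 dx 17.5 dz 20.0
1.5 dx 20.4 dz 26.0
needle deg 146.6 peak 23.7
```

View pics/s.png

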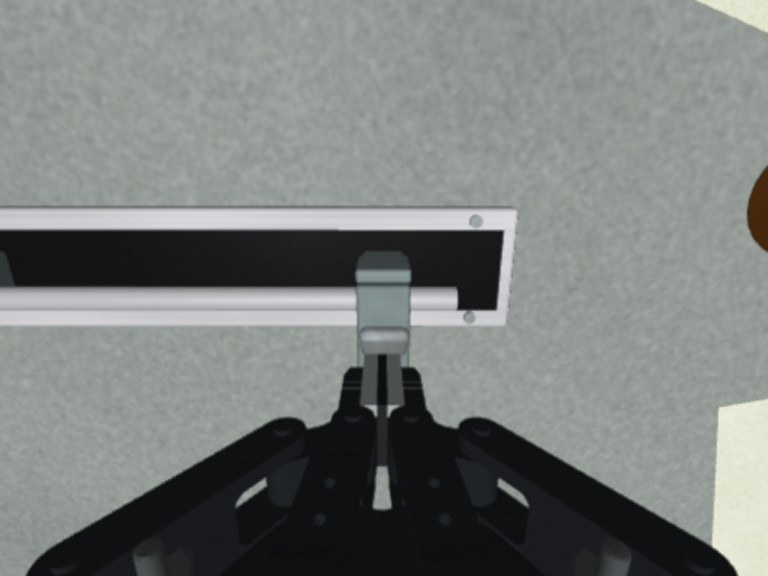

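Emit:
carry_out(
  deltas=[
    [[3,0,2],[0,0,0]],
    [[5.5,0,4.5],[0,0,0]],
    [[8,0,7],[0,0,0]],
    [[10,0,9.5],[0,0,0]],
    [[12,0,12],[0,0,0]],
  ],
)

```text
t: 12.6
eef_pos: [0.5472, -0.1942, 0.2309]
eef_rot: [0.0, 1.0, -0.005, -0.001]
wrist_force: [-7.0, 1.2, 7.3]
gripper_width: -0.003
```

```bash
python3 - <<'E'
from h import *
arc([1.2,1.3,1.4,1.5,1.6,1.7])
E
```

```text
edge rig [  23.2 -191.1  157.9] F [-7.   1.2  7.3] t 12.6
1.2 dx -2.1 dz -2.8
1.3 dx 1.9 dz 2.5
1.4 dx 5.3 dz 8.2
1.5 dx 8.2 dz 14.2
1.6 dx 10.5 dz 20.4
1.7 dx 12.1 dz 26.9
```

Emit:
carry_out(
  deltas=[
    [[2,0,3],[0,0,0]],
    [[3.5,0,6],[0,0,0]],
    [[5,0,9],[0,0,0]],
    [[6.5,0,12],[0,0,0]],
    [[8,0,15],[0,0,0]],
  ],
)

```text
t: 13.1
eef_pos: [0.5563, -0.1942, 0.216]
eef_rot: [0.0, 1.0, -0.005, 0.0]
wrist_force: [-3.0, 0.5, 5.1]
gripper_width: 0.005
```

```bash
python3 - <<'E'
from h import *
arc([1.4,1.5,1.6,1.65,1.7,1.76])
im=vision.camera("wrist");cv2.imwrite("pics/t.png",cv2.resize(im,None,fx=1.5,fy=1.5,interpolation=cv2.INTER_CUBIC))
im=vision.camera("scene");cv2.imwrite("pics/t2.png",cv2.resize(im[100:180,170:280],None,fx=6,fy=6,interpolation=cv2.INTER_CUBIC))
E
```

```text
edge rig [  32.4 -191.   143. ] F [-3.   0.5  5.1] t 13.1
1.4 dx -3.8 dz -6.7
1.5 dx -0.9 dz -0.7
1.6 dx 1.3 dz 5.5
1.65 dx 2.2 dz 8.7
1.7 dx 3.0 dz 12.0
1.76 dx 3.6 dz 15.9
```

View pics/t2.png

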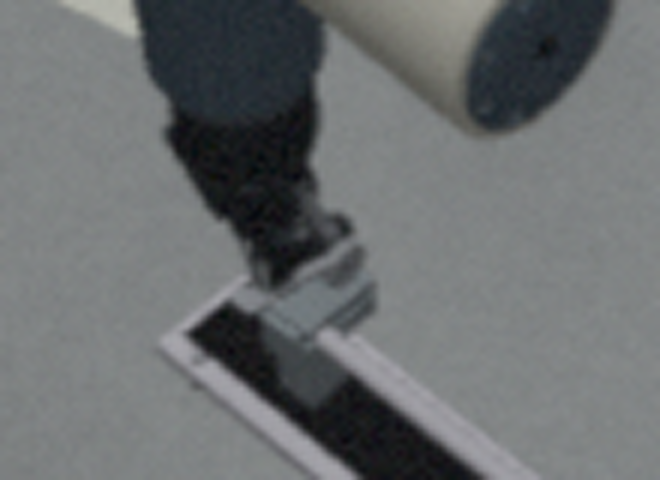

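Emit:
carry_out(
  deltas=[
    [[0.5,0,2.5],[0,0,0]],
    [[1,0,5],[0,0,0]],
    [[1.5,0,7.5],[0,0,0]],
    [[2,0,10],[0,0,0]],
    [[2,0,12],[0,0,0]],
  ],
)

```text
t: 13.7
eef_pos: [0.5581, -0.194, 0.2028]
eef_rot: [-0.0, 1.0, -0.005, -0.0]
wrist_force: [0.6, -0.0, 0.5]
gripper_width: 0.0
```

```bash
python3 - <<'E'
from h import *
arc([1.65,1.7,1.76])
im=vision.camera("wrist");cv2.imwrite("pics/u.png",cv2.resize(im,None,fx=1.5,fy=1.5,interpolation=cv2.INTER_CUBIC))
E
```

```text
edge rig [  34.1 -190.8  129.8] F [ 0.6 -0.   0.5] t 13.7
1.65 dx 0.5 dz -4.5
1.7 dx 1.2 dz -1.2
1.76 dx 1.9 dz 2.7
```

View pics/u.png

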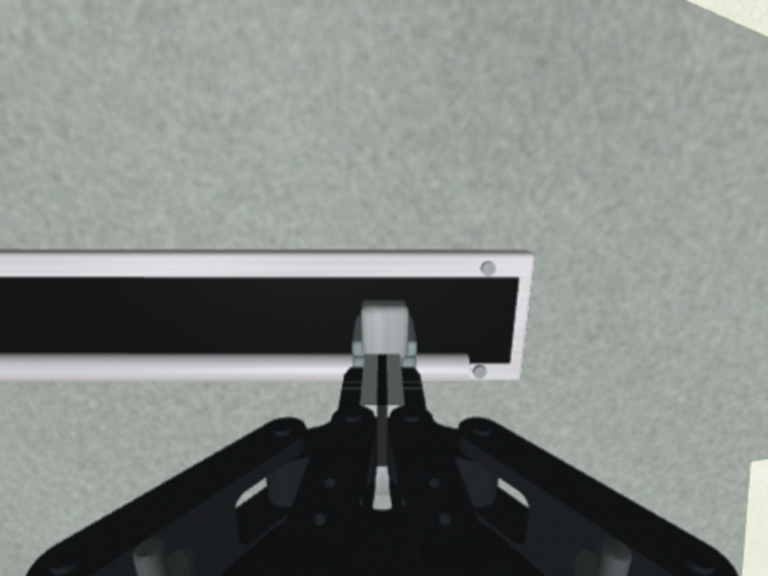

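Emit:
carry_out(
  deltas=[
    [[0,0,0.7],[0,0,0]],
    [[0,0,1.4],[0,0,0]],
    [[0,0,2.1],[0,0,0]],
    [[0,0,2.8],[0,0,0]],
  ],
)

```text
t: 14.15
eef_pos: [0.5579, -0.1941, 0.2003]
eef_rot: [-0.0, 1.0, -0.005, -0.0]
wrist_force: [-0.4, 0.0, 0.1]
gripper_width: 0.003
```

```bash
python3 - <<'E'
from h import *
edge()
needle("u2")
E
```

```text
edge rig [  33.9 -190.9  127.3] F [-0.4  0.   0.1] t 14.15
needle deg 146.0 peak 28.5
```

Emit:
carry_out(
  deltas=[
    [[0,0,-20],[0,0,0]],
    [[0,0,-60],[0,0,0]],
    [[-30,0,-100],[0,0,0]],
    [[-70,0,-100],[0,0,0]],
    [[-80,0,-100],[0,0,0]],
  ],
)

```text
t: 14.7
eef_pos: [0.4757, -0.1934, 0.3025]
eef_rot: [-0.0, 1.0, -0.005, 0.002]
wrist_force: [-0.5, 1.3, -0.8]
gripper_width: 0.001
```

Emit:
carry_out(
  deltas=[
    [[0,0,0],[0,0,0]],
    [[0,0,0],[0,0,0]],
    [[0,0,0],[0,0,0]],
  ],
)

```text
t: 15.0
eef_pos: [0.4787, -0.1933, 0.2999]
eef_rot: [-0.0, 1.0, -0.005, -0.001]
wrist_force: [-0.8, -0.4, 0.2]
gripper_width: -0.0
```

```bash
python3 - <<'E'
from h import *
edge()
im=vision.camera("wrist");cv2.imwrite("pics/v.png",cv2.resize(im,None,fx=1.5,fy=1.5,interpolation=cv2.INTER_CUBIC))
for t in (1.6,1.67,1.76): print(t,(proj("wrist",rig2w([le(t,.079),le(t,.03)]))*1.5).round(0).tolist(),((proj("scene",rig2w([le(t,.079),le(t,.03)]))-[170,100])*6).round(0).tolist())
needle("v2")
im=cv2.imread("pics/v2.png");cv2.imwrite("pics/v3.png",cv2.resize(im[100:180,170:280],None,fx=6,fy=6,interpolation=cv2.INTER_CUBIC))
E
```

```text
edge rig [ -45.3 -191.1  226.9] F [-0.8 -0.4  0.2] t 15.0
1.6 [[382.0, 111.0], [382.0, 206.0]] [[238.0, 307.0], [302.0, 265.0]]
1.67 [[382.0, 110.0], [382.0, 204.0]] [[237.0, 314.0], [301.0, 268.0]]
1.76 [[382.0, 109.0], [382.0, 202.0]] [[237.0, 323.0], [300.0, 272.0]]
needle deg 146.6 peak 28.2
```

View pics/v.png

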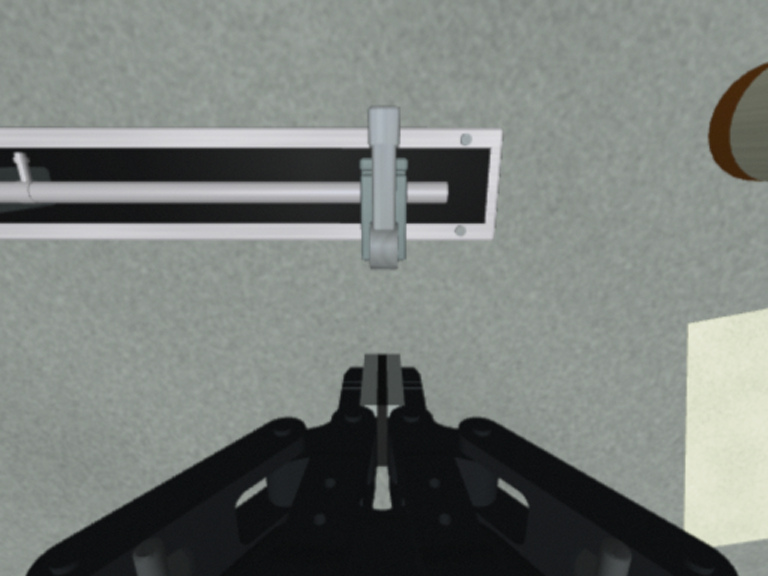

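View pics/v3.png

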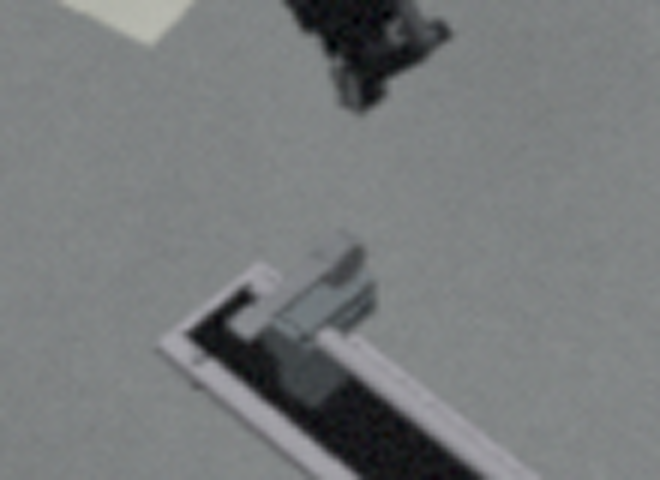

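View pics/v2z.png

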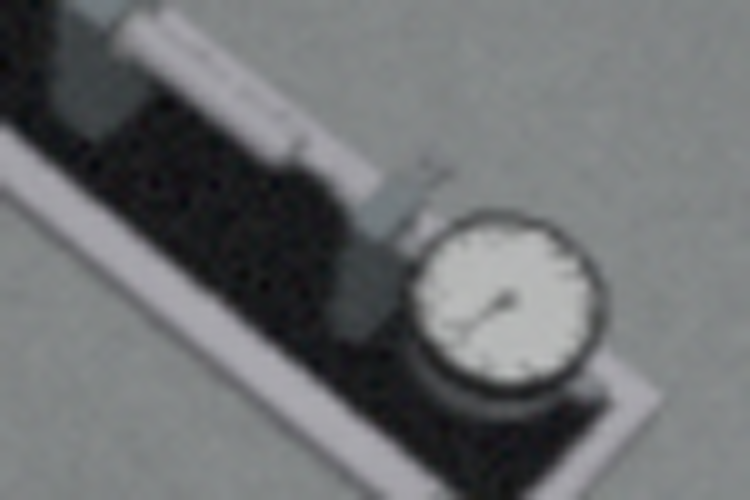

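```bash
python3 - <<'E'
from h import *
print(world_ang(146.6)/36, (world_ang(146.6)-world_ang(38))/36)
print(env.sign_off())
E
```

```text
2.84031148818645 2.8516936973809774
the job is handed in; nothing more can be done
None
```

I slid the tube onto the gauge, let go of it, and flipped the cam lever over centre. I then handed the job in at about 15 s with the arm clear of everything; no verdict was reported.

- **Plunger:** the last scene picture reads about 2.85 mm in. The reading did not change on release or while the clamp closed.
- **Lever:** the wrist and scene pictures both show it level. A fingertip lowered to about where its face lies when home met no force, so it had pulled itself down. I had no direct reading of the lever angle.
- **Forces:** the highest reading I saw while pushing the lever was about 11 N; I read it only at the end of each step.
- **Other objects:** I never worked near the bottles, beaker or rack, but I did not measure their positions again at the end.
- **A disagreement:** the first rig position from the top and scene cameras was about 3 mm off along the tube compared with the wrist camera. I shifted it by 3 mm before grasping.

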